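# Push the sample distributor round to the blue pot

### The arm

A 6-joint arm with a two-finger parallel gripper is mounted at the origin on a cart in front of the work surface, level with it; the furniture and walls round the work are solid. World frame = base frame: x ahead of the robot, y to its left, z up, the work surface at z = 0. Lengths are in m, angles in rad, forces in N, time in s.
With the tool pointing down it reaches from about 0.35 to 0.975 m from the base axis. Payload 17.4 kg.
Tool frame: the origin (TCP) lies between the finger pads; the fingertips stand robot.finger_overhang ahead of it and the grasp point (between the pads) lies 6 mm ahead of it (robot.finger_overhang is the distance from the TCP to the fingertips, in m); z points along the fingers, x is the direction in which the jaws open and shut, and the axes are right-handed (so a half turn about z gives the same grasp; the last joint's range is limited). The gripper opens to 85 mm and grips with 20 to 120 N. Pads are 22 mm wide; open, the fingers measure 114 mm over their backs; the gripper's body (76 mm by 85 mm) begins 54 mm behind the grasp point. The pads swing forward as they close: fully open they stand 13 mm farther back than shut.
Start: joints at [-1.173, 0.116, 1.442, -0, 1.584, -0.038], TCP at [0.285, -0.612, 0.256] pointing down, gripper open.
Joint ranges: [-2.83, 2.83], [-0.83, 2.19], [0.07, 2.5], [-1.14, 4.28], [0.01, 3], [-2.97, 2.97]. Speed limits (rad/s): [1.89, 1.89, 2.22, 3.14, 3.14, 3.14].

### API

Orientations are given as a rotation vector (axis times angle).
In Python, from bench import robot, eyes gives the robot as it stands.
- The arm moves only by the shell command python3 -m inch 'ROWS'. ROWS is JSON, a list of rows, each an object of numbers: "tx", "ty", "tz": the shift along the tool's x, y, z as a fraction of full scale; "roll": the turn about the tool's z as a fraction of full scale; "hand": the opening, from 0 (shut) to 1 (fully open). A call has 1 to 5 rows; each row is the pose to reach, as a shift and turn from the pose measured when the call began, along the tool's axes at that moment; what a row does not reach only later rows make up. Full scale, the value 1, is 0.5 m for a shift and 90 degrees for a turn. A row lasts 1/10 s, in which the tool goes at most 50 mm and 8.59 degrees, less where a joint would pass 70% of its speed; a pose out of reach is approached as far as the arm can. A call with a number of a shift or a turn outside -1 to 1 is refused whole. A call with a gripper value outside its range is refused whole. The fingers move at their own pace and stop on an object; the grip force is fixed at half the most. Time passes only in rows, so rows that repeat a pose let the fingers close. It gives the time, the measured TCP pose, the force and the opening at its end, in the units of the state.
- robot.get_obs(): the state, without advancing time (a new reading comes with each control period).
- eyes.camera(name): name is "scene" or "side" or "wrist"; returns the picture (480x640x3 uint8, red, green, blue); there is no depth.
- eyes.calibration(name): a dict with "vfov" (degrees; the focal length in pixels is half the picture's height over the tangent of half this angle, whatever the lens; pixels are square), "cx", "cy" (the principal point, pixels), "dist_coeffs" ([k1, k2, p1, p2, k3] as OpenCV has them; the pictures are not rectified), "rvec" (rotation vector, rad) and "tvec" (3), from world to camera coordinates, as OpenCV has them. Camera axes: x right, y down, z forward; pixel columns grow to the right and rows downward; lengths in m; the calibration is good to about 2 mm. A picture is of the moment at which its call begins: read the wrist's pose just before it. calibration takes no time and is no camera call; for the wrist camera it gives the pose at the moment of the call.
- robot.hand_in(): hands the job in, once; it reports no verdict.
The state is a dict: "time_s": time; "qpos": joint angles; "joint_vel": joint speeds; "tau": joint torques, N m; "ee_pos": TCP position; "tool_rot": TCP orientation; "wrist_force": force on the tool from outside, world axes, zero at the start; "moment": the same for the moment, N m; "opening": finger opening in m.
Only numpy, scipy, OpenCV 4.12 (cv2) and the standard library are available. Lean on these libraries where they do the work, as an engineer would, in place of code of your own. Each camera call takes 0.05 s, during which the arm holds its last target.

### The job

Set the rotary sample distributor to the blue pot: push its orange tab gently sideways with the fingertips until the mouth of the spout stands centred over the blue pot. Push only on the tab, keep off the hopper and the spout, and do not pick up or shift the pots or anything else on the bench.

Things in the scene. Friction and masses are not known exactly. Their poses are not given: they have to be found in the camera images.
- axis (a point): centre of the sample distributor: a round grey base plate (256 mm across, top 12 mm above the bench) fixed to the bench with a grey column, on which a steel head turns about a vertical axis. This point lies on that axis, 72 mm above the bench, on top of the head. Above it on the head sits a small open hopper cup (64 mm across, top 106 mm above the bench).
- head (a joint): angle of the turning head (rad): 0 when the spout points straight ahead along the distributor's own x axis (midway between the four stations, which lie at about -1.26, -0.49, 0.49 and 1.26), growing anticlockwise seen from above; stops at -1.55 and 1.55. Stiff by friction (0.22 N m, so about 3 N at the tab) and stays where it is left; no spring, no clicks. Starts between -0.15 and 0.15.
- spout_mouth (a point): centre of the spout's open lower end, a dark ring 20 mm across, on the head's side away from the robot, 100 mm from the axis and 64 mm above the bench. Pots pass below it with 11 mm to spare.
- tab_top (a point): centre of the top edge of the orange push tab, 113 mm above the bench, 78 mm from the axis, on the head exactly opposite the spout (the robot's side at the start). The tab is an upright plate 22 mm radially, 7 mm thick along the direction in which it travels, and stands free from 76 mm to 113 mm above the bench; its two broad faces are for pushing. 35 mm free between it and the hopper.
- tab: the orange push tab itself; its body origin lies on the turning axis at bench height (for its place use tab_top), x axis along the spout direction.
- spout: the aluminium spout arm (radius 9 mm tube) from the hopper outwards; body origin on the turning axis at bench height, x axis along the spout.
- hopper: the hopper cup on the head; origin on the turning axis at bench height.
- pot_blue: blue plastic sample pot, open at the top, 41 mm tall, 48 mm across the rim, 40 mm wide opening; origin at the centre of its underside, z up. Loose; stands on the 12 mm thick base plate at one of four stations, 100 mm from the axis.
- pot_red: red plastic sample pot, open at the top, 41 mm tall, 48 mm across the rim, 40 mm wide opening; origin at the centre of its underside, z up. Loose; stands on the 12 mm thick base plate at one of four stations, 100 mm from the axis.
- pot_yellow: yellow plastic sample pot, open at the top, 41 mm tall, 48 mm across the rim, 40 mm wide opening; origin at the centre of its underside, z up. Loose; stands on the 12 mm thick base plate at one of four stations, 100 mm from the axis.
- pot_green: green plastic sample pot, open at the top, 41 mm tall, 48 mm across the rim, 40 mm wide opening; origin at the centre of its underside, z up. Loose; stands on the 12 mm thick base plate at one of four stations, 100 mm from the axis.
- jar_a: closed sample jar with yellow-olive lid and green label, 42 mm across, 106 mm tall, bystander; origin at the centre of its underside.
- jar_b: closed sample jar with black lid and blue label, 40 mm across, 105 mm tall, bystander; origin at the centre of its underside.
- screwdriver: green-handled screwdriver, 218 mm long, lying near the bench's front edge, bystander; origin at the centre of its underside.
- hex_key: black hex key, 115 mm long, lying on the right in front of the mill, bystander; origin at the centre of its underside.
- spanner: bright spanner, 206 mm long, lying on the right, bystander; origin at the centre of its underside.
- bolt: steel hexagon-head bolt, 57 mm long, lying by the toggle clamp, bystander; origin at the centre of its underside.

How it is judged:
On the way, in this order (a step that is already met when the one before it is completed fails the run):
1. a finger pushes the orange tab (contact force between the fingers and tab above 0.3 N), for 0.02 s.
2. the spout mouth is over the blue pot (horizontal distance between spout_mouth and pot_blue below 0.01 m), for 0.2 s.
At the end, for the whole second after the job is handed in: The spout mouth's centre is within 10 mm (horizontally) of the blue pot's centre, so that the mouth lies wholly over the pot's opening; the head is at rest; all four pots stand upright within 12 mm of where they started (horizontal distance between spout_mouth and pot_blue below 0.01 m and velocity of joint head between -0.05 and 0.05 rad/s and distance of each of pot_blue, pot_red, pot_yellow, pot_green from where it was at the start of the episode below 0.012 m and angle between each of pot_blue, pot_red, pot_yellow, pot_green's own z axis and vertical below 0.1 rad); the robot touches nothing.
It fails at once if the tab is pushed or squeezed with more than 25 N (contact force between the fingers and tab above 25 N).
It fails at once if the robot pushes on the spout or the hopper (over 1 N) (contact force between any of the fingers, the arm and spout above 1 N or contact force between any of the fingers, the arm and hopper above 1 N).
It fails at once if a pot is lifted, carried or shifted by more than 12 mm (distance of any of pot_blue, pot_red, pot_yellow, pot_green from where it was at the start of the episode above 0.012 m).
It fails at once if a bystander is lifted or shifted by more than 20 mm (distance of any of jar_a, jar_b, screwdriver, hex_key, spanner, bolt from where it was at the start of the episode above 0.02 m).
It also fails if it takes over 40 s, if anything falls off the work surface, if the arm or the gripper's body presses on something with over 40 N, if the wrist force passes 120 N, or if a joint passes its speed limit or range.

## Working session

There is one attempt and no reset: what is moved stays moved. The work goes in short steps, Python scripts to look and compute and a shell command to move; the robot and the scene stay as the last step left them, time stands still between calls to the robot, and variables do not carry over. Pictures are saved under pics/ and viewed, and the job is handed in when it is done.

```bash
mkdir -p pics; ls
python3 - <<'E'
from bench import robot, eyes
import cv2
for n in ["scene","side","wrist"]:
    im=eyes.camera(n); cv2.imwrite(f"pics/{n}0.png",im[:,:,::-1]); print(n,eyes.calibration(n))
o=robot.get_obs(); print(o, robot.finger_overhang)
E
```

```text
pics
scene {'vfov': 56.69621494140964, 'cx': 328.44271830067726, 'cy': 245.43167966538616, 'dist_coeffs': array([-0.07164943,  0.        ,  0.        ,  0.        ,  0.        ]), 'rvec': array([ 0.93442208, -2.59453333,  0.97218499]), 'tvec': array([0.44321976, 0.2928206 , 0.92340497])}
side {'vfov': 53.37939178361561, 'cx': 314.6901766385136, 'cy': 239.24263865627032, 'dist_coeffs': array([-0.08869526,  0.        ,  0.        ,  0.        ,  0.        ]), 'rvec': array([ 1.99215365, -0.14286497,  0.08291701]), 'tvec': array([-0.53080991,  0.13009436,  0.92636241])}
wrist {'vfov': 66.74890978089631, 'cx': 315.7065819347618, 'cy': 241.27245737169687, 'dist_coeffs': array([-0.05285149,  0.        ,  0.        ,  0.        ,  0.        ]), 'rvec': array([-2.43948767,  1.55657367,  0.22391661]), 'tvec': array([-0.67438431, -0.03588632,  0.37937138])}
{'time_s': 0.15, 'qpos': array([-1.17275544e+00,  1.16370664e-01,  1.44207383e+00,  1.70870340e-07,
        1.58400418e+00, -3.78021198e-02]), 'joint_vel': array([ 2.44105703e-03, -2.27979733e-03, -2.15345765e-03,  4.80727594e-05,
       -1.07267283e-03,  9.73619257e-05]), 'tau': array([ 1.54694921e-03, -7.32509780e+01, -6.32848549e+01,  6.88424439e-05,
        4.90063772e-03,  1.95876765e-05]), 'ee_pos': array([ 0.2849153 , -0.61179863,  0.2557588 ]), 'tool_rot': array([-2.64876832e+00,  1.68836269e+00,  1.10543575e-03]), 'wrist_force': array([-0.805925  ,  0.68166936,  0.64259273]), 'moment': array([ 0.01581439, -0.0356347 ,  0.01795338]), 'opening': 0.08556999118924845} 0.025
```

View pics/scene0.png

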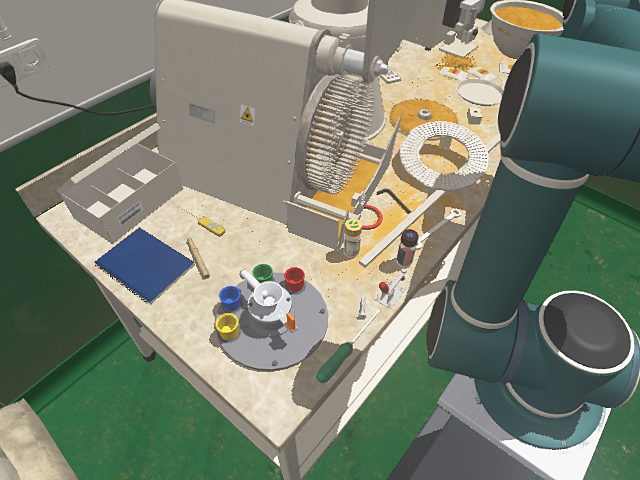

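View pics/side0.png

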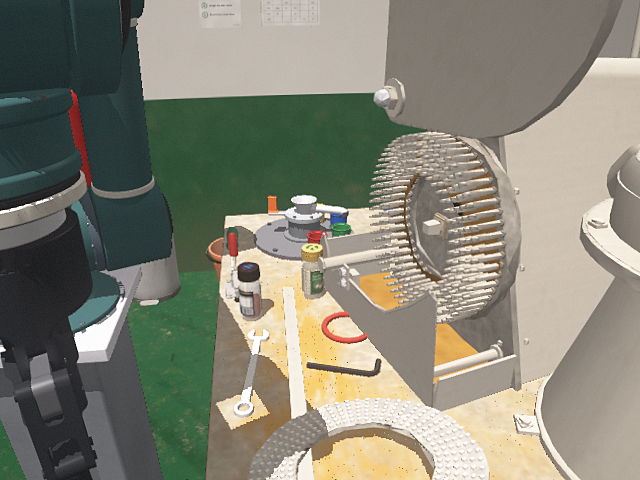

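View pics/wrist0.png

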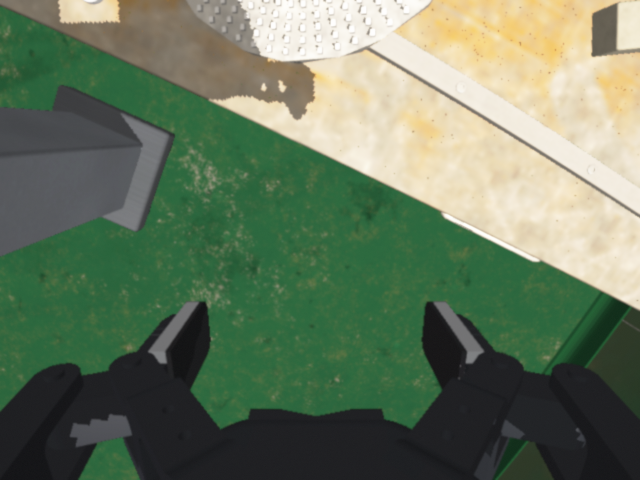

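Scene view: distributor around (270,310), blue pot (230,297), yellow (227,326), green (262,273), red (294,279), orange tab (291,321), spout tip (247,275), between green and blue. I'll measure these.

```bash
cat > h.py <<'E'
import numpy as np, cv2
def cam(c):
    f=240/np.tan(np.radians(c['vfov'])/2)
    K=np.array([[f,0,c['cx']],[0,f,c['cy']],[0,0,1.]])
    R=cv2.Rodrigues(np.array(c['rvec']))[0]; return K,np.array(c['dist_coeffs']),R,np.array(c['tvec'])
def rays(c,px):
    K,d,R,t=cam(c); u=cv2.undistortPoints(np.array(px,float).reshape(-1,1,2),K,d).reshape(-1,2)
    D=np.c_[u,np.ones(len(u))]@R; return -R.T@t, D
def onz(c,px,z):
    o,D=rays(c,px); return o+D*((z-o[2])/D[:,2])[:,None]
def proj(c,P):
    K,d,R,t=cam(c); return cv2.projectPoints(np.array(P,float).reshape(-1,1,3),cv2.Rodrigues(R)[0],t,K,d)[0].reshape(-1,2)
def circ(P):
    P=np.asarray(P)[:,:2]; A=np.c_[2*P,np.ones(len(P))]; s=np.linalg.lstsq(A,(P**2).sum(1),rcond=None)[0]
    return s[:2],np.sqrt(s[2]+s[:2]@s[:2])
E
python3 - <<'E'
import cv2,numpy as np
from h import *
from bench import eyes
im=cv2.imread('pics/scene0.png'); c=eyes.calibration('scene')
hsv=cv2.cvtColor(im,cv2.COLOR_BGR2HSV); H,S,V=cv2.split(hsv)
roi=np.zeros(H.shape,bool); roi[255:370,205:335]=1
for n,lo,hi in [('blue',105,125),('yellow',22,32),('green',50,85),('red',0,6),('orange',7,17)]:
    m=(roi&(H>=lo)&(H<=hi)&(S>120)&(V>50)).astype(np.uint8)
    k,l,s,ce=cv2.connectedComponentsWithStats(m); i=1+np.argmax(s[1:,4]); print(n,s[i],ce[i])
    cs,_=cv2.findContours((l==i).astype(np.uint8),cv2.RETR_EXTERNAL,cv2.CHAIN_APPROX_NONE)
    p=cs[0].reshape(-1,2)
    hull=cv2.convexHull(p).reshape(-1,2)
    if n!='orange':print('  centroid@.04',onz(c,[ce[i]],.035)[0])
    else:
        print(hull.tolist())
x=im[250:370,200:340]; cv2.imwrite('pics/zoom0.png',cv2.resize(x,None,fx=5,fy=5,interpolation=cv2.INTER_CUBIC))
E
```

```text
blue [219 286  21  25 289] [229.74048443 296.96193772]
  centroid@.04 [0.63893602 0.27591453 0.035     ]
yellow [216 313  23  27 476] [227.31722689 325.69117647]
  centroid@.04 [0.58731477 0.33079243 0.035     ]
green [253 265  20  15  52] [259.69230769 274.21153846]
  centroid@.04 [0.63261809 0.18555866 0.035     ]
red [284 267  21  25 391] [294.23529412 278.49616368]
  centroid@.04 [0.56133203 0.1420722  0.035     ]
orange [285 312  12  19 128] [290.4296875 321.8671875]
[[294, 318], [296, 328], [293, 330], [291, 330], [287, 326], [285, 323], [287, 313], [288, 312]]
```

View pics/zoom0.png

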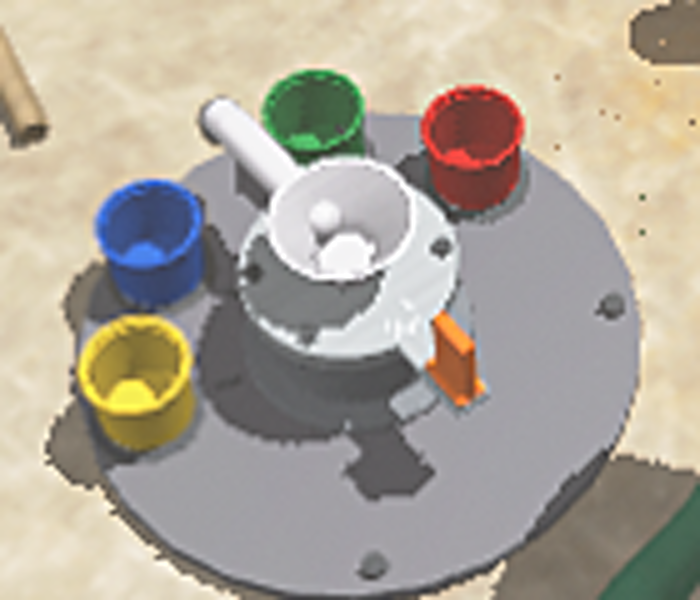

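Run:
```python
import cv2,numpy as np
from h import *
from bench import eyes
c=eyes.calibration('scene')
z2p=lambda p:[200+(p[0]+.5)/5-.5,250+(p[1]+.5)/5-.5]
def W(p,z): return onz(c,[z2p(p)],z)[0][:2]
pots={n:W(p,.053) for n,p in dict(blue=(149,217),yellow=(137,366),green=(314,116),red=(472,131)).items()}
print(pots)
print('hopper',W((341,217),.106))
C,r=circ(list(pots.values())); print('pot circle',C,r)
# base plate outline at z .012, visible arc points
pl=[(400,114),(520,155),(600,225),(636,300),(640,360),(610,445),(85,300),(110,470),(170,530),(250,570)]
print('plate',circ([W(p,.012) for p in pl]))
t1=W((437,314),.113);t2=W((472,347),.113);print('tab top',t1,t2,(t1+t2)/2)
ax=np.mean([C,W((341,217),.106)],0)
for n,p in pots.items(): d=p-ax;print(n,np.hypot(*d),np.degrees(np.arctan2(d[1],d[0])))
d=(t1+t2)/2-ax;print('tab',np.hypot(*d),np.degrees(np.arctan2(*d[::-1])))
s=W((216,117),.075)-ax;print('spout',np.hypot(*s),np.degrees(np.arctan2(*s[::-1])))
```

```text
{'blue': array([0.63634965, 0.27565069]), 'yellow': array([0.58308595, 0.33178805]), 'green': array([0.61972617, 0.18704822]), 'red': array([0.55749045, 0.14606318])}
hopper [0.54118853 0.24322397]
pot circle [0.5420142  0.24369191] 0.09796287311267057
plate (array([0.54146397, 0.24192604]), np.float64(0.12535275467824394))
tab top [0.47452336 0.25545896] [0.45333681 0.25786018] [0.46393008 0.25665957]
blue 0.10006802771744619 18.766289652201237
yellow 0.0975867710775933 64.84271499907612
green 0.09636151511756144 -35.831027848977484
red 0.09868233325583942 -80.73433113232615
tab 0.07878521955702718 170.35373860487329
spout 0.09980706530108245 -9.66346762490407
```

```bash
cat > go.py <<'E'
import numpy as np, sys
from scipy.spatial.transform import Rotation as Ro
from bench import robot
def rel(P):
    o=robot.get_obs(); R=Ro.from_rotvec(o['tool_rot']).as_matrix()
    print('at',o['ee_pos'].round(4),'x-ang',np.degrees(np.arctan2(R[1,0],R[0,0])).round(2),'z',R[:,2].round(3),'F',o['wrist_force'].round(2),'t',o['time_s'],'q',o['qpos'].round(2),'op',o['opening'].round(4))
    for p in P: print('  ',p,'->',(R.T@(np.array(p)-o['ee_pos'])/.5).round(4))
if __name__=='__main__': rel(eval(sys.argv[1]))
E
python3 - <<'E'
from h import *
from bench import eyes
c=eyes.calibration('scene')
for n,p,z in [('mill front corner low',(333,248),0),('wheel low',(340,190),.05),('jar a',(351,255),0),('jar b',(406,263),0),('clamp',(390,300),0),('driver',(334,365),.02),('bench near corner',(285,440),0)]: print(n,onz(c,[p],z)[0].round(3))
E
python3 go.py '[[.40,-.2,.28],[.42,0,.28],[.46,.30,.2]]'
```

```text
mill front corner low [ 0.569 -0.014  0.   ]
wheel low [ 0.66  -0.157  0.05 ]
jar a [ 0.518 -0.026  0.   ]
jar b [ 0.395 -0.095  0.   ]
clamp [0.363 0.025 0.   ]
driver [0.356 0.248 0.02 ]
bench near corner [0.335 0.422 0.   ]Traceback (most recent call last):
  File "go.py", line 8, in <module>
    if __name__=='__main__': rel(eval(sys.argv[1]))
                             ~~~^^^^^^^^^^^^^^^^^^^
  File "go.py", line 6, in rel
    print('at',o['ee_pos'].round(4),'x-ang',np.degrees(np.arctan2(R[1,0],R[0,0])).round(2),'z',R[:,2].round(3),'F',o['wrist_force'].round(2),'t',o['time_s'],'q',o['qpos'].round(2),'op',o['opening'].round(4))
                                                                                                                                                                                         ^^^^^^^^^^^^^^^^^^
AttributeError: 'float' object has no attribute 'round'
```

```bash
sed -i "s/o\['opening'\].round(4)/o['opening']/" go.py; python3 go.py '[[.40,-.38,.28],[.41,-.15,.28],[.42,0.08,.28],[.46,.30,.2]]'
```

```text
at [ 0.2849 -0.6118  0.2558] x-ang -65.03 z [-0.     0.001 -1.   ] F [-0.81  0.68  0.64] t 0.15 q [-1.17  0.12  1.44  0.    1.58 -0.04] op 0.08556999118924845
   [0.4, -0.38, 0.28] -> [-0.3231 -0.4044 -0.0482]
   [0.41, -0.15, 0.28] -> [-0.7317 -0.6167 -0.0478]
   [0.42, 0.08, 0.28] -> [-1.1402 -0.829  -0.0475]
   [0.46, 0.3, 0.2] -> [-1.5052 -1.0873  0.1128]
```

```bash
python3 -m inch '[{"tx":-0.32,"ty":-0.4,"tz":-0.05,"roll":0.22,"hand":0},{"tx":-0.32,"ty":-0.4,"tz":-0.05,"roll":0.22,"hand":0},{"tx":-0.32,"ty":-0.4,"tz":-0.05,"roll":0.22,"hand":0},{"tx":-0.32,"ty":-0.4,"tz":-0.05,"roll":0.22,"hand":0},{"tx":-0.32,"ty":-0.4,"tz":-0.05,"roll":0.22,"hand":0}]'; python3 go.py '[[.41,-.15,.28],[.42,0.08,.28],[.46,.30,.2]]'
```

```text
time_s: 0.65
ee_pos: [0.3958, -0.387, 0.2802]
tool_rot: [-2.319, 2.119, 0.001]
wrist_force: [1.3, -0.1, 0.1]
opening: 0.0123
at [ 0.3958 -0.387   0.2802] x-ang -84.86 z [-0.     0.001 -1.   ] F [ 1.34 -0.07  0.12] t 0.65 q [-0.82 -0.15  1.67  0.    1.63  0.66] op 0.012264010804078698
   [0.41, -0.15, 0.28] -> [-0.4696 -0.0708  0.0008]
   [0.42, 0.08, 0.28] -> [-0.926  -0.132   0.0012]
   [0.46, 0.3, 0.2] -> [-1.3569 -0.2512  0.1616]
```

```bash
python3 -m inch '[{"tx":-0.5,"ty":-0.07,"tz":0,"hand":0},{"tx":-0.5,"ty":-0.07,"tz":0,"hand":0},{"tx":-0.5,"ty":-0.07,"tz":0,"hand":0},{"tx":-0.5,"ty":-0.07,"tz":0,"hand":0},{"tx":-0.5,"ty":-0.07,"tz":0,"hand":0}]'; python3 go.py '[[.42,0.08,.28],[.46,.30,.2]]'
```

```text
at [ 0.3958 -0.387   0.2802] x-ang -84.86 z [-0.     0.001 -1.   ] F [ 1.34 -0.07  0.12] t 0.65 q [-0.82 -0.15  1.67  0.    1.63  0.66] op 0.012264010804078698
   [0.42, 0.08, 0.28] -> [-0.926  -0.132   0.0012]
   [0.46, 0.3, 0.2] -> [-1.3569 -0.2512  0.1616]validation failed for argument at $[0]...
```

```bash
python3 -m inch '[{"tx":-0.5,"ty":-0.07,"tz":0,"roll":0,"hand":0},{"tx":-0.5,"ty":-0.07,"tz":0,"roll":0,"hand":0},{"tx":-0.5,"ty":-0.07,"tz":0,"roll":0,"hand":0},{"tx":-0.5,"ty":-0.07,"tz":0,"roll":0,"hand":0},{"tx":-0.5,"ty":-0.07,"tz":0,"roll":0,"hand":0}]'; python3 go.py '[[.42,0.08,.28],[.46,.30,.2]]'
```

```text
time_s: 1.15
ee_pos: [0.4075, -0.1374, 0.2804]
tool_rot: [-2.318, 2.12, 0.001]
wrist_force: [1.4, 0.4, -0.3]
opening: 0.0002
at [ 0.4075 -0.1374  0.2804] x-ang -84.89 z [ 0.     0.001 -1.   ] F [ 1.43  0.4  -0.28] t 1.15 q [-0.39 -0.44  1.89  0.    1.69  1.1 ] op 0.0002318521521276465
   [0.42, 0.08, 0.28] -> [-0.4309 -0.0637  0.0011]
   [0.46, 0.3, 0.2] -> [-0.8618 -0.1826  0.1615]
```

```bash
python3 -m inch '[{"tx":-0.5,"ty":-0.07,"tz":0,"roll":0,"hand":0},{"tx":-0.5,"ty":-0.07,"tz":0,"roll":0,"hand":0},{"tx":-0.5,"ty":-0.07,"tz":0,"roll":0,"hand":0},{"tx":-0.5,"ty":-0.07,"tz":0,"roll":0,"hand":0},{"tx":-0.5,"ty":-0.07,"tz":0,"roll":0,"hand":0}]'; python3 go.py '[[.46,.30,.2],[.46,.31,.2]]'
```

```text
time_s: 1.65
ee_pos: [0.4193, 0.1126, 0.2808]
tool_rot: [-2.317, 2.119, 0.0]
wrist_force: [0.9, -0.9, -0.3]
opening: -0.0001
at [0.4193 0.1126 0.2808] x-ang -84.88 z [ 0.001  0.001 -1.   ] F [ 0.9  -0.89 -0.29] t 1.65 q [ 0.2  -0.43  1.89  0.    1.68  1.68] op -0.00012972673145822172
   [0.46, 0.3, 0.2] -> [-0.366  -0.1144  0.1619]
   [0.46, 0.31, 0.2] -> [-0.3859 -0.1162  0.1619]
```

```bash
python3 -m inch '[{"tx":-0.39,"ty":-0.11,"tz":0.1,"roll":0,"hand":0},{"tx":-0.39,"ty":-0.11,"tz":0.1,"roll":0,"hand":0},{"tx":-0.39,"ty":-0.11,"tz":0.16,"roll":0,"hand":0},{"tx":-0.39,"ty":-0.11,"tz":0.16,"roll":0,"hand":0},{"tx":-0.39,"ty":-0.11,"tz":0.16,"roll":0,"hand":0}]'; python3 go.py '[[.462,.31,.115]]'
python3 - <<'E'
from bench import robot, eyes
import cv2
for n in ["scene","wrist","side"]:
    im=eyes.camera(n); cv2.imwrite(f"pics/{n}1.png",im[:,:,::-1])
im=cv2.imread('pics/scene1.png')[220:370,190:370]; cv2.imwrite('pics/zoom1.png',cv2.resize(im,None,fx=4,fy=4,interpolation=cv2.INTER_CUBIC))
E
```

```text
time_s: 2.15
ee_pos: [0.456, 0.3145, 0.198]
tool_rot: [2.319, -2.117, -0.002]
wrist_force: [-0.7, -0.9, 0.2]
opening: -0.0002
at [0.456  0.3145 0.198 ] x-ang -84.76 z [-0.002 -0.    -1.   ] F [-0.69 -0.92  0.23] t 2.15 q [ 0.56 -0.13  1.78  0.    1.49  2.04] op -0.00015401492678597517
   [0.462, 0.31, 0.115] -> [ 0.01   -0.0115  0.166 ]
```

View pics/zoom1.png

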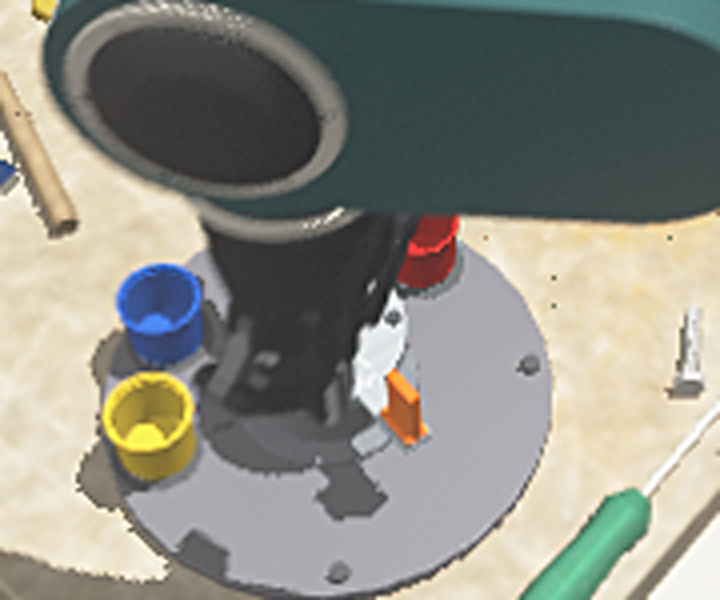

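View pics/wrist1.png

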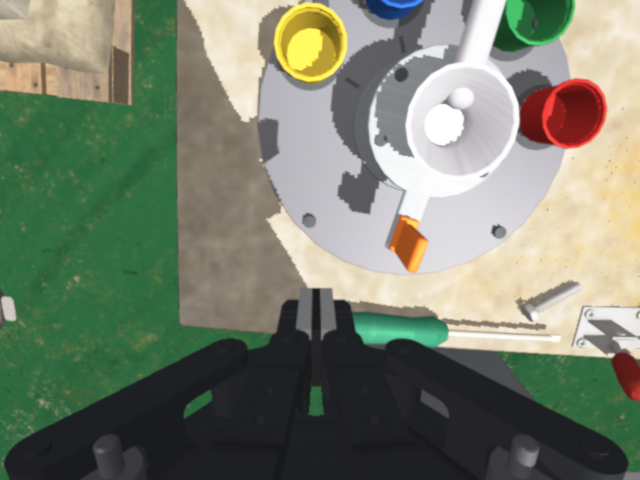

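Run:
```python
from h import *
from bench import eyes
c=eyes.calibration('wrist'); im=cv2.imread('pics/wrist1.png')
print('hopper',onz(c,[(462,122)],.106)[0],'yellow',onz(c,[(311,42)],.053)[0])
print('predict tab top, axis-hopper', proj(c,[[.464,.2567,.113],[.5416,.2432,.106]]))
H,S,V=cv2.split(cv2.cvtColor(im,cv2.COLOR_BGR2HSV))
x=im[200:300,360:460];cv2.imwrite('pics/z2.png',cv2.resize(x,None,fx=6,fy=6,interpolation=cv2.INTER_CUBIC))
```

```text
hopper [0.54210471 0.23816618 0.106     ] yellow [0.5864812  0.32747377 0.053     ]
predict tab top, axis-hopper [[410.62650234 255.19532032]
 [453.09818169 121.96652415]]
```

View pics/z2.png

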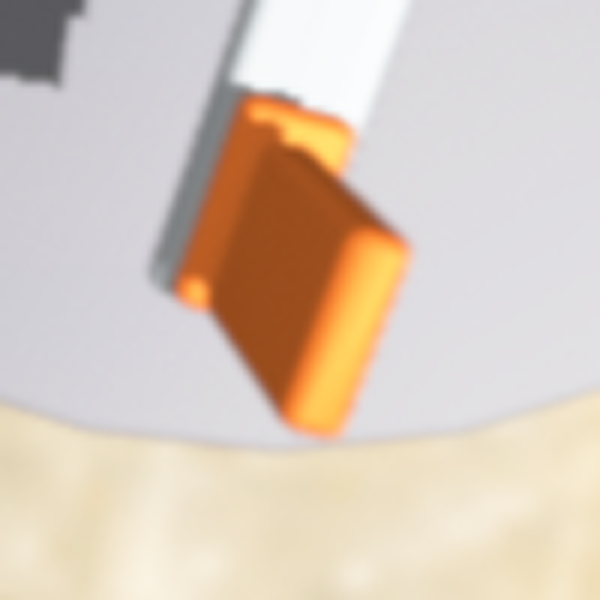

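Wrist view: tab top at (418,256), hopper rim centre (462,122). This agrees with the scene-camera measurement within ~5 mm, a common shift for all the points. Descending beside the tab.

```bash
python3 -m inch '[{"tx":0,"ty":-0.01,"tz":0.17,"roll":0,"hand":0},{"tx":0,"ty":-0.01,"tz":0.17,"roll":0,"hand":0},{"tx":0,"ty":-0.01,"tz":0.17,"roll":0,"hand":0},{"tx":0,"ty":-0.01,"tz":0.17,"roll":0,"hand":0}]'; python3 go.py '[[.460,.28,.113],[.462,.27,.113]]'
python3 - <<'E'
from bench import robot, eyes
import cv2
for n in ["scene","wrist","side"]:
    im=eyes.camera(n); cv2.imwrite(f"pics/{n}2.png",im[:,:,::-1])
im=cv2.imread('pics/scene2.png')[220:370,190:370]; cv2.imwrite('pics/zoom2.png',cv2.resize(im,None,fx=4,fy=4,interpolation=cv2.INTER_CUBIC))
E
```

```text
time_s: 2.7
ee_pos: [0.4615, 0.3123, 0.1163]
tool_rot: [2.319, -2.119, -0.001]
wrist_force: [0.2, 0.1, 0.9]
opening: -0.0001
at [0.4615 0.3123 0.1163] x-ang -84.83 z [-0.001 -0.    -1.   ] F [0.22 0.12 0.91] t 2.7 q [ 0.55 -0.07  1.86  0.    1.35  2.03] op -0.0001383158877518951
   [0.46, 0.28, 0.113] -> [0.064  0.0088 0.0067]
   [0.462, 0.27, 0.113] -> [0.0843 0.0066 0.0067]
```

View pics/zoom2.png

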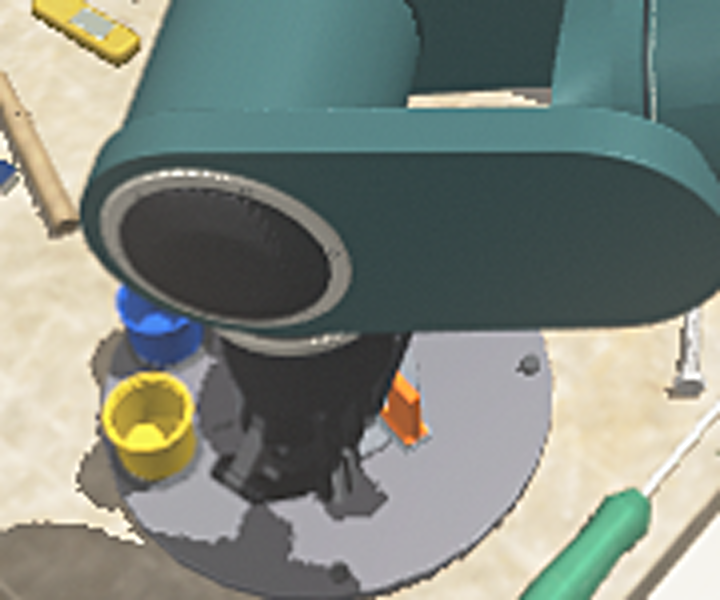

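View pics/wrist2.png

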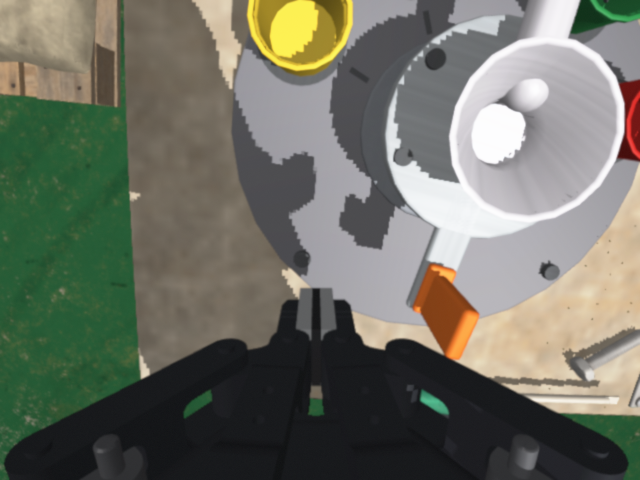

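```bash
python3 -m inch '[{"tx":0.02,"ty":0.005,"tz":0.007,"roll":0,"hand":0},{"tx":0.04,"ty":0.005,"tz":0.007,"roll":0,"hand":0},{"tx":0.06,"ty":0.005,"tz":0.007,"roll":0,"hand":0},{"tx":0.06,"ty":0.005,"tz":0.007,"roll":0,"hand":0}]'
python3 -m inch '[{"tx":0.005,"ty":0,"tz":0,"roll":0,"hand":0},{"tx":0.01,"ty":0,"tz":0,"roll":0,"hand":0},{"tx":0.015,"ty":0,"tz":0,"roll":0,"hand":0},{"tx":0.02,"ty":0,"tz":0,"roll":0,"hand":0}]'
python3 go.py '[]'
```

```text
time_s: 3.25
ee_pos: [0.4625, 0.2816, 0.1143]
tool_rot: [-2.317, 2.118, -0.001]
wrist_force: [-0.1, 0.0, 0.6]
opening: 0.0001
time_s: 3.65
ee_pos: [0.4632, 0.2718, 0.1143]
tool_rot: [-2.317, 2.118, -0.0]
wrist_force: [-1.9, 3.1, 0.5]
opening: -0.0004
at [0.4632 0.2718 0.1143] x-ang -84.86 z [ 0.002  0.002 -1.   ] F [-1.87  3.06  0.54] t 3.65 q [ 0.48 -0.11  1.9   0.    1.35  1.96] op -0.00039959080877215126
```

Contact at about y = 0.273 with about 3 N, as predicted. Pushing slowly on.

```bash
python3 -m inch '[{"tx":0.005,"ty":0,"tz":0,"roll":0,"hand":0},{"tx":0.01,"ty":0,"tz":0,"roll":0.01,"hand":0},{"tx":0.015,"ty":0,"tz":0,"roll":0.02,"hand":0},{"tx":0.02,"ty":0,"tz":0,"roll":0.02,"hand":0}]'
python3 -m inch '[{"tx":0.005,"ty":0,"tz":0,"roll":0,"hand":0},{"tx":0.01,"ty":0,"tz":0,"roll":0,"hand":0},{"tx":0.015,"ty":0,"tz":0,"roll":0,"hand":0},{"tx":0.02,"ty":0,"tz":0,"roll":0,"hand":0}]'
python3 - <<'E'
from bench import robot, eyes
import cv2
for n in ["scene","wrist"]:
    im=eyes.camera(n); cv2.imwrite(f"pics/{n}3.png",im[:,:,::-1])
E
python3 go.py '[]'
```

```text
time_s: 4.05
ee_pos: [0.4641, 0.2616, 0.1142]
tool_rot: [-2.282, 2.155, 0.0]
wrist_force: [-2.1, 3.3, 0.3]
opening: 0.0001
time_s: 4.45
ee_pos: [0.4646, 0.2515, 0.1141]
tool_rot: [-2.282, 2.155, 0.0]
wrist_force: [-2.6, 4.0, 1.0]
opening: -0.0002
at [0.4647 0.2513 0.1141] x-ang -86.73 z [ 0.002  0.002 -1.   ] F [-0.32  0.16  0.43] t 4.55 q [ 0.45 -0.13  1.92  0.    1.35  1.96] op -0.00036605593806114363
```

View pics/wrist3.png

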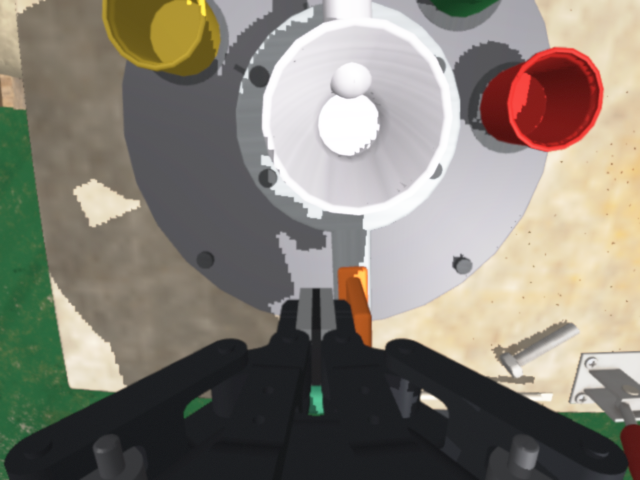

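Wrist view: finger in contact with the tab (tab top (358,300)), hopper well clear. Continuing ~12 mm.

```bash
python3 -m inch '[{"tx":0.005,"ty":0,"tz":0,"roll":0,"hand":0},{"tx":0.01,"ty":0,"tz":0,"roll":0,"hand":0},{"tx":0.015,"ty":0,"tz":0,"roll":0,"hand":0},{"tx":0.02,"ty":0,"tz":0,"roll":0,"hand":0},{"tx":0.024,"ty":0,"tz":0,"roll":0,"hand":0}]'
python3 - <<'E'
from bench import robot, eyes
import cv2
for n in ["scene","wrist","side"]:
    im=eyes.camera(n); cv2.imwrite(f"pics/{n}4.png",im[:,:,::-1])
im=cv2.imread('pics/scene4.png')[220:370,190:370]; cv2.imwrite('pics/zoom4.png',cv2.resize(im,None,fx=4,fy=4,interpolation=cv2.INTER_CUBIC))
E
python3 go.py '[]'
```

```text
time_s: 5.05
ee_pos: [0.4656, 0.2392, 0.1143]
tool_rot: [-2.282, 2.155, -0.001]
wrist_force: [1.1, 4.0, 0.8]
opening: 0.0003
at [0.4655 0.2391 0.1142] x-ang -86.74 z [ 0.002  0.001 -1.   ] F [0.67 0.89 0.27] t 5.2 q [ 0.43 -0.14  1.93  0.    1.35  1.94] op 6.570127643289362e-05
```

View pics/wrist4.png

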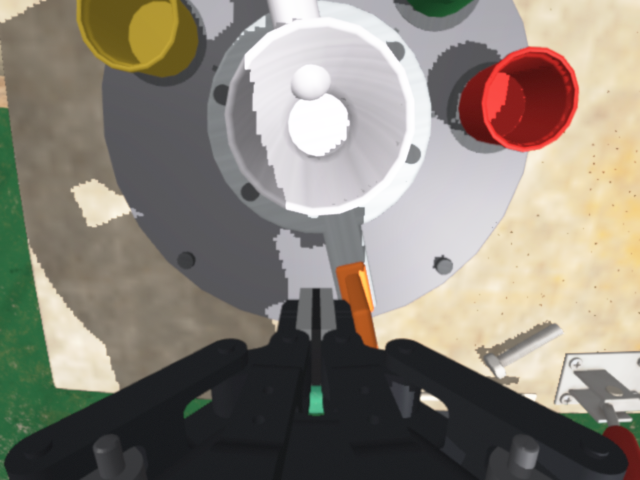

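View pics/zoom4.png

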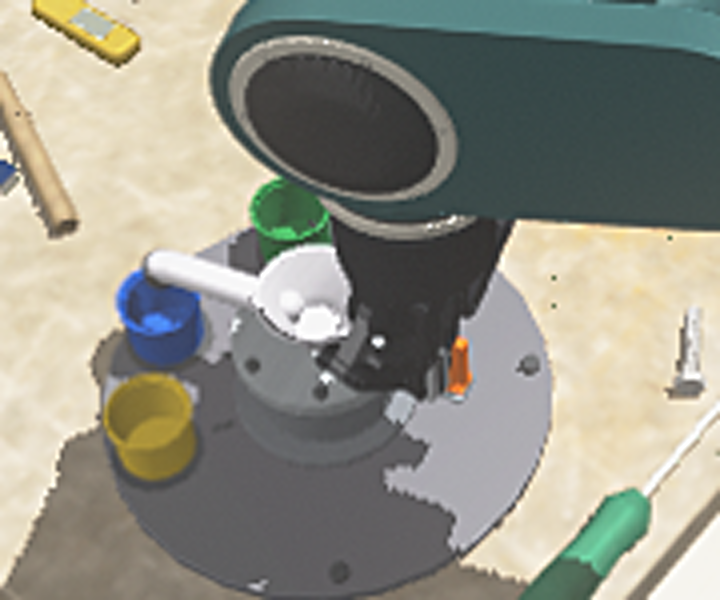

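Run:
```python
from h import *
from bench import eyes
c=eyes.calibration('scene'); ax=np.array([.5416,.2432])
for z in (.064,.075):
  for p in [(154,266),(158,267),(163,268)]:
    q=onz(c,[[190+(p[0]+.5)/4-.5,220+(p[1]+.5)/4-.5]],z)[0][:2]-ax; print(z,p,np.hypot(*q),np.degrees(np.arctan2(*q[::-1])))
im=cv2.imread('pics/scene4.png')[270:315,212:262]; cv2.imwrite('pics/z4.png',cv2.resize(im,None,fx=12,fy=12,interpolation=cv2.INTER_CUBIC))
for a in (10,12,14,16,18,20):
    u=np.array([np.cos(np.radians(a)),np.sin(np.radians(a))]); print(a,((proj(c,[[*(ax+.1*u),.075],[*(ax+.05*u),.085]])-[212,270]+.5)*12).round())
```

```text
0.064 (154, 266) 0.10701883807962193 13.859612648452721
0.064 (158, 267) 0.10461742538884544 13.629060718883812
0.064 (163, 268) 0.1017181569687813 13.24513049859437
0.075 (154, 266) 0.10129249533178417 17.16056730966102
0.075 (158, 267) 0.09890292393990124 16.999426881238925
0.075 (163, 268) 0.09600709600360867 16.699253168325555
10 [[243. 153.]
 [456. 232.]]
12 [[232. 166.]
 [450. 239.]]
14 [[221. 180.]
 [445. 246.]]
16 [[211. 194.]
 [440. 254.]]
18 [[202. 208.]
 [435. 261.]]
20 [[193. 222.]
 [431. 268.]]
```

View pics/z4.png

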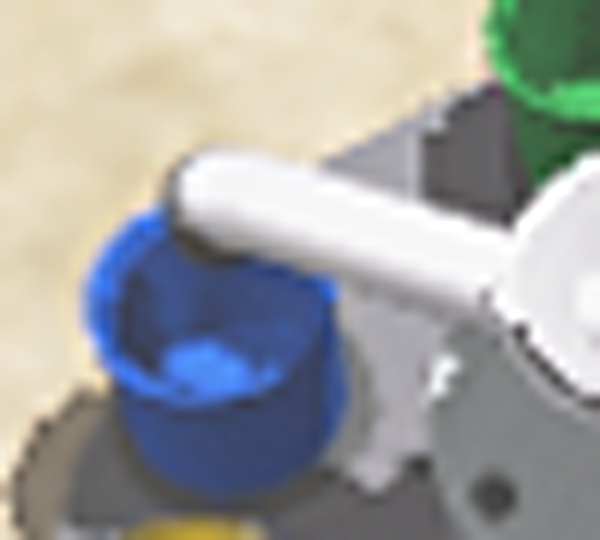

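Scene view: spout end at about (229,286), which puts the head at ≈16.5° against 19° ±1° for the blue pot. One more 4 mm nudge, then back off.

```bash
python3 -m inch '[{"tx":0.004,"ty":0,"tz":0,"roll":0,"hand":0},{"tx":0.008,"ty":0,"tz":0,"roll":0,"hand":0},{"tx":0.008,"ty":0,"tz":0,"roll":0,"hand":0},{"tx":0.008,"ty":0,"tz":0,"roll":0,"hand":0}]'
python3 -m inch '[{"tx":-0.02,"ty":0,"tz":0,"roll":0,"hand":0},{"tx":-0.06,"ty":0,"tz":0,"roll":0,"hand":0},{"tx":-0.08,"ty":0,"tz":0,"roll":0,"hand":0},{"tx":-0.08,"ty":0,"tz":-0.1,"roll":0,"hand":0},{"tx":-0.08,"ty":0,"tz":-0.2,"roll":0,"hand":0}]'
python3 -m inch '[{"tx":0.0,"ty":0.1,"tz":-0.1,"roll":0,"hand":0},{"tx":0.1,"ty":0.1,"tz":-0.2,"roll":0,"hand":0},{"tx":0.2,"ty":0.1,"tz":-0.2,"roll":0,"hand":0},{"tx":0.3,"ty":0.1,"tz":-0.2,"roll":0,"hand":0},{"tx":0.4,"ty":0.1,"tz":-0.2,"roll":0,"hand":0}]'
python3 go.py '[]'
```

```text
time_s: 5.6
ee_pos: [0.4657, 0.2349, 0.1142]
tool_rot: [-2.282, 2.156, -0.001]
wrist_force: [-0.2, 1.6, 0.3]
opening: -0.0002
time_s: 6.1
ee_pos: [0.4624, 0.2751, 0.2142]
tool_rot: [2.283, -2.155, -0.001]
wrist_force: [0.8, 0.7, 0.5]
opening: -0.0002
time_s: 6.6
ee_pos: [0.4225, 0.095, 0.3148]
tool_rot: [2.286, -2.154, 0.001]
wrist_force: [0.9, 0.2, 0.6]
opening: 0.0002
at [0.4225 0.095  0.3148] x-ang -86.6 z [ 0.    -0.001 -1.   ] F [0.93 0.24 0.55] t 6.6 q [ 0.16 -0.43  1.83 -0.    1.74  1.67] op 0.0001599328585418366
```

```bash
python3 -m inch '[{"tx":0.1,"ty":0,"tz":0,"roll":0,"hand":0},{"tx":0.2,"ty":0,"tz":0,"roll":0,"hand":0},{"tx":0.3,"ty":0,"tz":0,"roll":0,"hand":0},{"tx":0.4,"ty":0,"tz":0,"roll":0,"hand":0},{"tx":0.45,"ty":0,"tz":0,"roll":0,"hand":0}]'
python3 - <<'E'
from bench import robot, eyes
import cv2
for n in ["scene"]:
    im=eyes.camera(n); cv2.imwrite(f"pics/{n}5.png",im[:,:,::-1])
im=im[:,:,::-1]; x=im[250:370,200:340]; cv2.imwrite('pics/zoom5.png',cv2.resize(x,None,fx=5,fy=5,interpolation=cv2.INTER_CUBIC))
E
python3 go.py '[]'
```

```text
time_s: 7.1
ee_pos: [0.4355, -0.1325, 0.3148]
tool_rot: [2.283, -2.156, 0.002]
wrist_force: [-0.0, 0.7, -0.2]
opening: 0.0002
at [ 0.4357 -0.1342  0.3145] x-ang -86.77 z [-0.001 -0.002 -1.   ] F [-0.99  0.2  -0.37] t 7.15 q [-0.35 -0.38  1.8  -0.    1.72  1.16] op -0.00013525182125253334
```

View pics/zoom5.png

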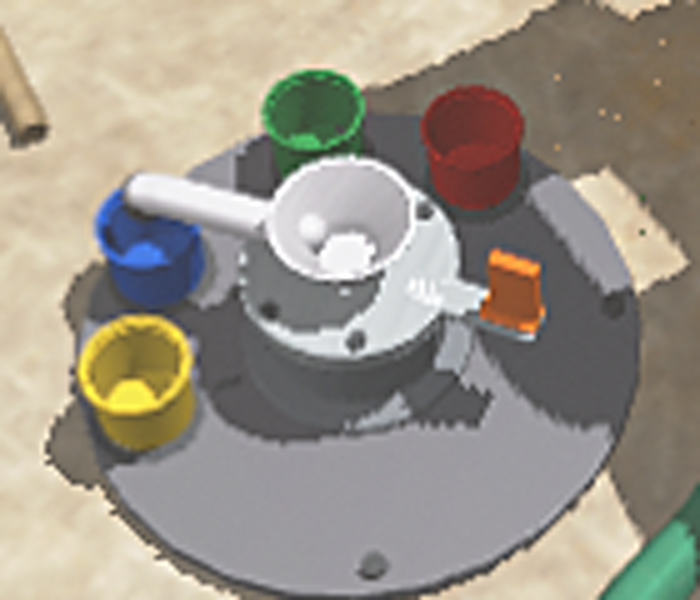

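Run:
```python
from h import *
from bench import eyes
c=eyes.calibration('scene'); ax=np.array([.5416,.2432])
def W(p,z): return onz(c,[[200+(p[0]+.5)/5-.5,250+(p[1]+.5)/5-.5]],z)[0][:2]
def pa(n,q):
    d=q-ax; print(n,q.round(4),np.hypot(*d).round(4),np.degrees(np.arctan2(*d[::-1])).round(1))
pa('tab',(W((492,255),.113)+W((539,267),.113))/2)
for p in [(138,192),(142,195)]: pa('tip',W(p,.075))
pa('blue',W((149,217),.053)); 
# head bolts, before/after, z .072
for a,b in [((308,336),(356,341)),((254,272),(270,309)),((441,247),(425,210))]: pa('b0',W(a,.072)); pa('b1',W(b,.072))
```

```text
tab [0.4671 0.2159] 0.0793 -159.9
tip [0.6362 0.2779] 0.1007 20.1
tip [0.6336 0.2778] 0.0983 20.6
blue [0.6363 0.2757] 0.1002 18.9
b0 [0.528 0.281] 0.0402 109.8
b1 [0.5107 0.2697] 0.0407 139.3
b0 [0.5685 0.2731] 0.0402 48.1
b1 [0.5498 0.2819] 0.0395 78.0
b0 [0.5155 0.2116] 0.041 -129.6
b1 [0.5341 0.2017] 0.0421 -100.3
```

Three cues (tab, spout end, head bolts) put the head at 20.0–20.5°. The blue pot is at 18.9–19.8°, so the mouth is about 2 mm off centre. Pots sit unmoved and the arm is clear, so I'm handing in.

Run:
```python
from bench import robot
o=robot.get_obs();print(o['joint_vel'].round(3),o['time_s']); print(robot.hand_in())
```

```text
[ 0.081 -0.015  0.016  0.013  0.01   0.111] 7.15
the job is handed in; nothing more can be done
None
```

I pushed the orange tab about 40 mm sideways with the closed fingertips. That turned the head about 29.5° anticlockwise and put the spout mouth over the blue pot. I then backed off, lifted clear and handed in at about 7.2 s; no verdict is reported.

**Alignment:** in the last scene picture, the tab, the spout end and the turn of the head's bolts put the head at 20.0–20.6°. The blue pot is at 18.9° measured directly, or 19.8° from the station layout. That leaves the mouth about 2 mm off the pot's centre, 3 mm at worst, against the 10 mm allowed.

**Forces and pots:** wrist force while pushing stayed below about 5 N. In the last picture the pots stood upright and looked unmoved, though I remeasured only the blue one.

**Disagreement:** the wrist camera's positions were shifted by about 5 mm against the scene camera. I took this as a common offset and relied on the scene camera.

**At hand-in:** the arm was in free air, still settling slightly, with joint speeds up to 0.11 rad/s.

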